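Open the bench glass-waste bin with its hand lever

ROBOT

A 7-joint arm with a two-finger parallel gripper is mounted at the origin on the work surface. World frame = base frame: x ahead of the robot, y to its left, z up, the work surface at z = 0. Lengths are in m, angles in degrees, forces in N, time in s.
With the tool pointing down it reaches from about 0.35 to 0.775 m from the base axis. Payload 3.1 kg.
Tool frame: the origin (TCP) lies on the centre line of the jaws, within the pads' length; the fingertips stand 17 mm ahead of it and the grasp point (between the pads) lies 2 mm behind it (robot.tip_reach is the distance from the TCP to the fingertips, in m); z points along the fingers, y is the line along which they close (so a half turn about z gives the same grasp; the last joint's range is limited). The gripper opens to 85 mm and grips with 20 to 120 N. Pads are 22 mm wide; open, the fingers measure 114 mm over their backs; the gripper's body (76 mm by 85 mm) begins 54 mm behind the grasp point. The pads swing forward as they close: fully open they stand 13 mm farther back than shut.
Start: joints at [-78.192, 17.813, 0.802, 86.603, -0.252, 75.585, -1.558], TCP at [0.135, 0.533, 0.248] pointing down, gripper open.
Joint ranges: [-154.91, 154.91], [-16.99, 109.72], [-72.82, 74.43], [7.12, 147.25], [-82.49, 262.49], [11.32, 116.49], [-174.64, 174.64]. Speed limits (degrees/s): [159.86, 159.86, 180, 180, 180, 180, 180].

INTERFACE

Orientations are given as [roll, pitch, yaw] about the fixed x, y, z axes, in that order (R = Rz(yaw) Ry(pitch) Rx(roll)).
In Python, from station import robot, fingers, vision, workorder, recognise gives the robot as it stands. Calls block until the motion is done:
- robot.move_to(position, orientation): joint-space move of the TCP to a pose.
- robot.line_to(position, orientation=None, velocity=0.15, f_stop=None): straight line of the TCP; orientation=None keeps the orientation; velocity is the mean speed in m/s. With f_stop (N) it stops when the force on the tool has changed by that much, and returns True; else False.
- robot.move_j(angles): joint-space move.
- fingers.gripper_to(opening, force=None): opening from 0.0 (shut) to 1.0 (fully open); force is the grip in N (None keeps the last); returns when the fingers have stopped.
- robot.pause(seconds).
- robot.inverse_kinematics(position, orientation): joint angles nearest the present ones, or None.
- vision.grab_frame(name): name is "scene" or "side" or "wrist"; returns the picture (480x640x3 uint8, red, green, blue); there is no depth.
- vision.calibration(name): a dict with "mtx" (3x3 intrinsics, pixels), "extrinsics" (4x4, takes a point from world to camera coordinates); the wrist camera has in their place "T_tool_cam" (4x4, takes a point from camera to tool coordinates, whose origin is the TCP and whose axes are the flange's). Camera axes: x right, y up, looking along -z (the intrinsics and any distortion apply to the point x, -y, -z); pixel columns grow to the right and rows downward; lengths in m; the calibration is good to about 2 mm. The wrist camera is an equidistant fisheye: a pixel r from the principal point sees the ray r / f radians off the axis. A picture is of the moment at which its call begins: read the wrist's pose just before it. calibration takes no time and is no camera call.
A pose or a line that the arm cannot do raises robot.PlanningError and nothing moves.
- workorder.close_job(): hands the job in; it is judged then, once.
Trained networks look in the newest picture that a camera, given by its name, has taken for a name from the list of things; names that differ only in an ending like _2 or _b are one class to them, and where a whole thing is asked for, a point or a joint stands for the part that bears it (a point fixed in the world has none). Each returns a list of dicts, best first, with "p" (0 to 1); they miss things now and then, are a little off and sometimes report something else, mostly with a low value. They report only what shows in the picture. A call takes as long as a camera call.
- recognise(label, camera): "rect" ([centre column, centre row, width, height] in pixels, round what is visible of it).
Readings, each from a call of its own:
- robot.current_time_s(): time.
- robot.current_joint_positions(): joint angles.
- robot.current_dq(): joint speeds.
- robot.current_joint_torque(): joint torques, N m.
- robot.current_tool_pos(): TCP position.
- robot.current_eef_rot(): TCP orientation.
- robot.current_contact_force(): force on the tool from outside, world axes, zero at the start.
- robot.current_torque(): the same for the moment, N m.
- robot.current_finger_gap(): opening from 0.0 (shut) to 1.0 (fully open).
- robot.current_gripper_force(): force on a finger pad.
Only numpy, scipy, OpenCV 4.12 (cv2) and the standard library are available. Lean on these libraries where they do the work, as an engineer would, in place of code of your own. Each camera call takes 0.05 s, during which the arm holds its last target. There are 200 camera calls.

TASK

Broken slides are about to go into the glass-waste bin on the bench. With your fingertips push its bolt right back so that the flap is free, then press the paddle of the hand lever steadily right down until the heavy flap stands wide open, and finish while still holding the lever down. Touch neither the flap, which may carry splinters, nor the things standing around, never let the flap drop, and do not strain the lever against its stop.

Things in the scene. Friction and masses are not known exactly. Their poses are not given: they have to be found in the camera images.
- bin: White sheet-steel glass-waste bin, fixed to the bench: 230 mm along its x, 200 mm along its y, rim 150 mm above the bench. Origin: centre of its underside; x points from the front (bolt side) to the back (flap hinge), y to the side away from the lever, z up. Closed steel flap on the rim, 4 mm thick plus a 2 mm raised panel, with a tongue at the front that the bolt holds down. The lever lies along the outside of the bin's -y side and sticks out past the front.
- bolt (a joint): Sliding bolt across the bin's front just above the rim: 0 = fully shut, 0.05 m = fully drawn back towards the bin's +y. The flap's tongue is free from 0.038 m on. It slides stiffly (about 2 N) and stays where it is left.
- bolt_knob (a point): Point on the axis of the bolt's upright round knob (14 mm diameter with a 15 mm ball top), 14.5 mm below its top;  At bolt = 0 it lies in the bin's frame at x -0.136, y 0.058, z 0.189 m. The bolt's two guides (bin y 0 and 0.040) and keeper (y -0.053) stand in the same line on the knob's -y side, their tops 22 mm below this point, so keep the fingertips above them. Push the knob along the bin's +y.
- lever (a joint): Hand lever, a steel bar on a pivot parallel to the bin's y: 0 = at rest with the paddle up, 0.70 rad = paddle fully down on the stop; it grows as the paddle goes down. The flap opens with it: about 0.40 rad at lever 0.2, 0.75 at 0.4, 0.86 at 0.5, 0.93 at 0.6, 0.97 at 0.70. The paddle needs about 7 to 13 N downwards at first and 3 to 5 N near the bottom; let go, the return spring and the flap's weight swing it up again. While the bolt is shut it hardly moves.
- paddle (a point): Centre of the upper face of the lever's black rubber paddle, 60 mm along the bar, 46 mm wide, 8 mm thick. The bar's long arm is 235 mm from pivot to paddle centre. The paddle is tilted with the bar: its outer end 20 degrees up at lever 0, level at 0.35, 20 degrees down at 0.70. At lever 0 the point lies in the bin's frame at x -0.194, y -0.120, z 0.251 m; at 0.70 at x -0.199, z 0.090 m; it moves on an arc about the lever's pivot in the plane of the bin's x and z.
- lever_pivot (a point): Point on the lever's pivot axis, on the bin's -y side: x 0.024, y -0.134, z 0.1635 m in the bin's frame.
- flap (a joint): The heavy steel flap (230 x 206 mm, about 0.9 kg), hinged along the bin's back rim: 0 = shut, grows as its front edge rises; wide open from 0.85 rad on. It falls shut by itself unless the lever is held down.
- bottle: Amber reagent bottle, 56 mm diameter, 125 mm tall, standing on the bench; origin at the centre of its base. Leave alone.
- dish: Blue petri dish, 90 mm diameter, 16 mm tall, on the bench; origin at the centre of its base. Leave alone.
- slide_box: Open blue box, 110 x 75 x 45 mm, on the bench; origin at the centre of its base. Leave alone.

How it is judged:
By the outcome, as a careful person would: the job done as asked, in the order asked, and still so for the second after the job is handed in, while the arm keeps its last pose, push and grip.
It also fails if it takes over 48 s, if anything falls off the work surface, if the arm or the gripper's body presses on something with over 40 N, if the wrist force passes 120 N, or if a joint passes its speed limit or range.

## Working session

There is one attempt and no reset: what is moved stays moved. The work goes in short steps, each a Python script; the robot and the scene stay as the last script left them, time stands still between calls to the robot, and variables do not carry over. Pictures are saved under pics/ and viewed, at most 10 in all, crops included, and the job is handed in when it is done.

```bash
mkdir -p pics; python3 - <<'E'
from station import robot, fingers, vision, recognise
import cv2, numpy as np
ims=[]
for c in ("scene","side","wrist"):
    im=vision.grab_frame(c); cv2.imwrite(f"pics/{c}0.png",im[:,:,::-1])
    k=vision.calibration(c); print(c,{a:np.round(b,4).tolist() if not isinstance(b,str) else b for a,b in k.items()})
    for n in ("bin","bolt_knob","paddle","lever_pivot","flap","bottle","dish","slide_box"):
        print(n,[(np.round(d["rect"],1).tolist(),round(d["p"],2)) for d in recognise(n,c)[:2]])
print(robot.current_tool_pos(),robot.current_eef_rot(),robot.current_time_s())
E
```

```text
scene {'mtx': [[547.7858, 0.0, 319.9567], [0.0, 547.7858, 239.9505], [0.0, 0.0, 1.0]], 'extrinsics': [[0.6653, 0.7466, -0.0052, -0.349], [-0.4846, 0.4371, 0.7577, 0.19], [0.5679, -0.5015, 0.6526, -1.6045], [0.0, 0.0, 0.0, 1.0]]}
bin [([405.4, 225.4, 159.5, 113.2], 0.85)]
bolt_knob [([404.8, 225.6, 156.5, 115.6], 0.73), ([363.4, 190.2, 9.9, 38.5], 0.58)]
paddle [([402.2, 218.7, 149.4, 54.4], 0.94)]
lever_pivot [([407.3, 227.3, 161.6, 117.3], 0.79)]
flap [([423.4, 206.3, 116.3, 67.7], 0.76)]
bottle [([190.2, 278.4, 31.1, 55.2], 0.73)]
dish [([230.6, 358.5, 44.6, 43.2], 0.7), ([191.9, 279.6, 31.5, 55.8], 0.49)]
slide_box [([137.9, 350.2, 44.3, 60.9], 0.96)]
side {'mtx': [[562.573, 0.0, 313.9966], [0.0, 562.573, 236.2331], [0.0, 0.0, 1.0]], 'extrinsics': [[0.8265, -0.5627, -0.0181, -0.5044], [0.3192, 0.4418, 0.8384, -0.2953], [-0.4638, -0.6987, 0.5448, -1.1614], [0.0, 0.0, 0.0, 1.0]]}
bin [([283.1, 215.6, 96.3, 92.1], 0.6)]
bolt_knob [([267.8, 203.4, 43.8, 16.9], 0.77)]
paddle [([319.3, 189.9, 27.6, 21.8], 0.49), ([395.1, 341.2, 37.8, 33.9], 0.19)]
lever_pivot [([282.8, 212.7, 95.2, 95.6], 0.75)]
flap [([281.6, 191.8, 94.7, 51.3], 0.95)]
bottle [([307.1, 355.5, 29.3, 57.0], 0.96)]
dish [([394.6, 342.5, 39.9, 29.2], 0.94)]
slide_box [([390.0, 408.6, 74.0, 53.6], 0.93)]
wrist {'mtx': [[371.6483, 0.0, 321.0361], [0.0, 371.6483, 243.0853], [0.0, 0.0, 1.0]], 'T_tool_cam': [[0.0004, 0.9618, 0.2737, 0.0695], [1.0, -0.0005, 0.0003, 0.0002], [0.0004, 0.2737, -0.9618, -0.1258], [0.0, 0.0, 0.0, 1.0]]}
bin []
bolt_knob []
paddle []
lever_pivot []
flap []
bottle []
dish []
slide_box []
[0.13483825 0.53322239 0.24827715] [-1.79997632e+02  2.79479425e-03  1.65811429e+02] 1.35
```

View pics/scene0.png

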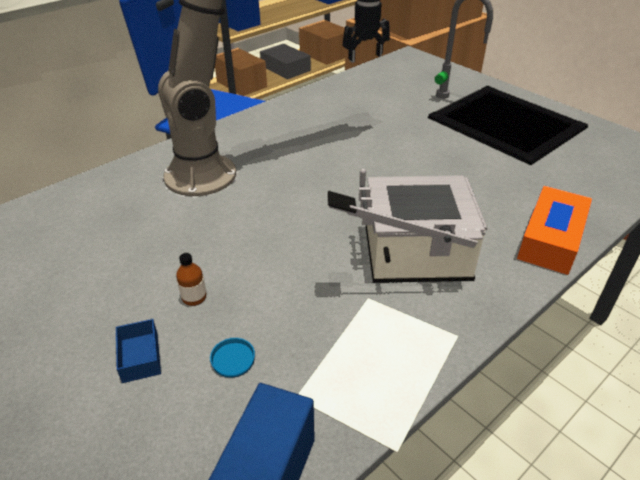

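View pics/side0.png

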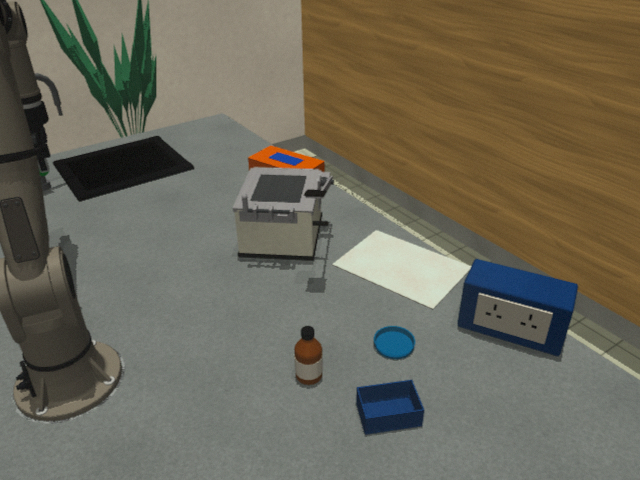

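```bash
python3 - <<'E'
import cv2, numpy as np
a=cv2.imread("pics/scene0.png")[160:300,310:500]; b=cv2.imread("pics/side0.png")[155:275,225:345]
a=cv2.resize(a,None,fx=4,fy=4,interpolation=cv2.INTER_CUBIC)   # 760x560
b=cv2.resize(b,None,fx=5,fy=5,interpolation=cv2.INTER_CUBIC)   # 600x600
cv2.imwrite("pics/a.png",a);cv2.imwrite("pics/b.png",b)
E
```

```text
(no output)
```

View pics/a.png

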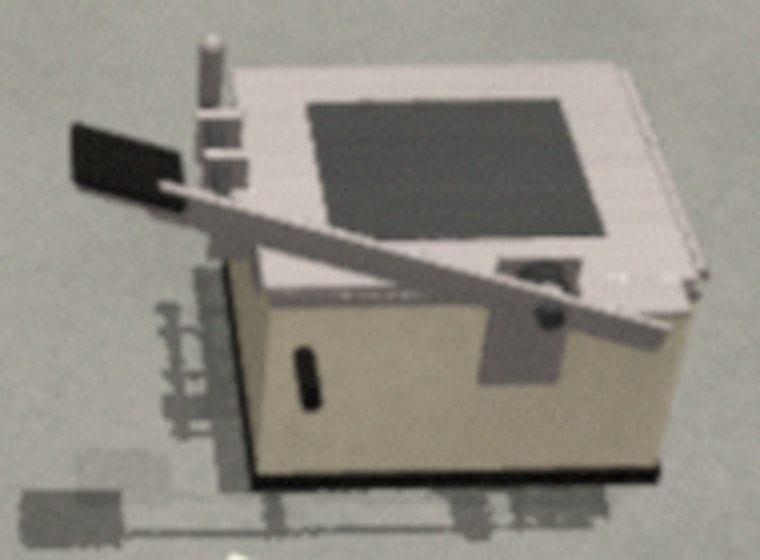

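View pics/b.png

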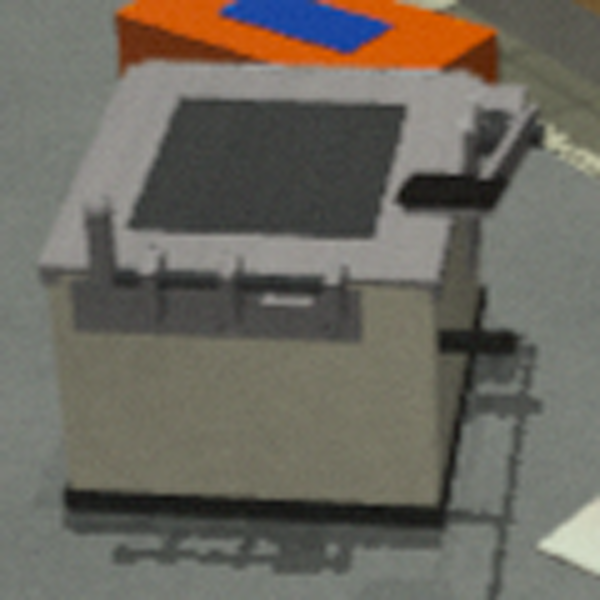

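```bash
cat > fit.py <<'E'
import numpy as np
from scipy.optimize import least_squares
def proj(k,P):
    c=(k["extrinsics"]@np.r_[P,1])[:3]; q=k["mtx"]@np.array([c[0],-c[1],-c[2]]); return q[:2]/q[2]
def b2w(s,P): 
    c,n=np.cos(s[2]),np.sin(s[2]); return np.array([s[0]+c*P[0]-n*P[1],s[1]+n*P[0]+c*P[1],P[2]])
E
python3 - <<'E'
from station import vision
from fit import *
K={c:vision.calibration(c) for c in("scene","side")}
kt=(-.136,.058,.2035);pd=(-.194,-.12,.249)
O=[("scene",kt,(362.75,169)),("scene",pd,(342,200)),("scene",(-.115,-.1,0),(373.75,282)),("scene",(.115,-.1,0),(474.25,280.5)),
("side",kt,(244.8,195.5)),("side",pd,(315,193)),("side",(-.115,.1,0),(238.6,256)),("side",(-.115,-.1,0),(313.6,259.4)),
("side",(-.136,0,.167),(272.6,207)),("side",(-.136,.04,.167),(256.6,206.5)),("side",(-.136,-.053,.167),(294,209)),
("scene",(-.136,0,.167),(366,198.5)),("scene",(-.136,.04,.167),(364.5,188.5))]
f=lambda s:np.array([proj(K[c],b2w(s,P))-o for c,P,o in O]).ravel()
r=least_squares(f,[.6,.3,.8],loss="soft_l1")
s=r.x;print(s,np.degrees(s[2]));print(f(s).reshape(-1,2).round(1))
for c in K:
    g=lambda s:np.array([proj(K[c],b2w(s,P))-o for cc,P,o in O if cc==c]).ravel()
    print(c,least_squares(g,s,loss="soft_l1").x)
for P in (kt,(-.136,.108,.2035),pd,(-.199,-.12,.09),(.024,-.134,.1635)): w=b2w(s,P);print(w.round(3),np.hypot(*w[:2]).round(3))
np.save("s.npy",s)
E
```

```text
[0.6467959  0.21112338 0.85554223] 49.018959137989924
[[ 1.4  1.4]
 [ 0.7  1.3]
 [ 0.3  0.3]
 [-0.9  0.5]
 [ 2.1 -1.3]
 [ 0.4 -1. ]
 [ 1.  -0.2]
 [-0.7  0.4]
 [-1.7  1. ]
 [-1.4  0.8]
 [-2.1 -0.1]
 [-0.7 -0.2]
 [-0.5 -0.5]]
scene [0.6461099  0.21207077 0.8516748 ]
side [0.64811487 0.20991927 0.85212968]
[0.514 0.146 0.204] 0.534
[0.476 0.179 0.204] 0.509
[ 0.61  -0.014  0.249] 0.61
[ 0.607 -0.018  0.09 ] 0.607
[0.764 0.141 0.164] 0.777
```

```bash
cat >> fit.py <<'E'
s=np.load("s.npy"); YAW=np.degrees(s[2])
def tcp(P,reach): return b2w(s,(P[0],P[1],P[2]+reach))   # P = wanted fingertip point in bin frame
def wproj(k,tp,rot,P):
    from scipy.spatial.transform import Rotation as R
    t=R.from_euler("xyz",rot,degrees=True).inv().apply(np.array(P)-tp)
    T=k["T_tool_cam"]; c=T[:3,:3].T@(t-T[:3,3]); v=np.array([c[0],-c[1],-c[2]])
    r=np.hypot(v[0],v[1]); th=np.arctan2(r,v[2]); return k["mtx"][:2,2]+k["mtx"][0,0]*th*v[:2]/r
E
python3 - <<'E'
from station import robot, fingers, vision, recognise
from fit import *
import cv2
L=robot.tip_reach
fingers.gripper_to(0.0,30)
for y in (YAW,YAW-180):
    print(y,robot.inverse_kinematics(tcp((-.136,.015,.30),L),[180,0,y]), robot.inverse_kinematics(tcp((-.2,-.122,.09),L),[180,0,y]))
p=robot.current_tool_pos(); robot.line_to([p[0],p[1],.38],velocity=.2)
ok=None
for y in (YAW-180,YAW):
    if robot.inverse_kinematics(tcp((-.136,.015,.18),L),[180,0,y]) is not None: ok=y;break
robot.move_to(tcp((-.136,.015,.29),L),[180,0,ok])
tp,rot=robot.current_tool_pos(),robot.current_eef_rot()
im=vision.grab_frame("wrist")[:,:,::-1].copy(); k=vision.calibration("wrist")
print(ok,tp,rot,L,robot.current_joint_positions(),robot.current_time_s(),robot.current_contact_force())
print(recognise("bolt_knob","wrist"))
for P in ((-.136,.058,.2035),(-.136,.04,.167),(-.136,0,.167),(-.136,-.053,.167),(-.194,-.12,.251)):
    q=wproj(k,tp,rot,b2w(s,P));print(P,q); cv2.drawMarker(im,tuple(int(v) for v in q.round()),(0,0,255),cv2.MARKER_CROSS,8,1)
cv2.imwrite("pics/w1.png",im)
E
```

```text
49.018959137989924 [-44.15536713  20.52036921  42.94675377  78.68823029 -13.85007663
  86.10633043 -43.09796909] [-29.88555672  37.434201    46.6132138   89.44092511 -28.96468091
  65.80921322 -18.05464264]
-130.98104086201008 [-32.22101933  18.19335993  25.22504601  78.23025522  -7.67305108
  85.25443885 131.54730817] [-17.93608593  32.55511493  26.93339698  88.95594174 -15.97405963
  62.33469026 151.83586873]
-130.98104086201008 [0.54598779 0.11965318 0.30677535] [ 1.79950874e+02  9.11328212e-03 -1.30866839e+02] 0.017 [-34.25309514  18.58068042  27.83216492  79.51763679  -8.63940193
  84.00827627 132.38346726] 5.0917 [ 0.12705979 -0.67031179 -0.29835287]
[]
(-0.136, 0.058, 0.2035) [385.09716983 248.08354584]
(-0.136, 0.04, 0.167) [352.96005312 233.93909015]
(-0.136, 0, 0.167) [298.84961661 233.80653303]
(-0.136, -0.053, 0.167) [228.9007746  233.82945259]
(-0.194, -0.12, 0.251) [ 80.31435592 172.47137326]
```

View pics/w1.png

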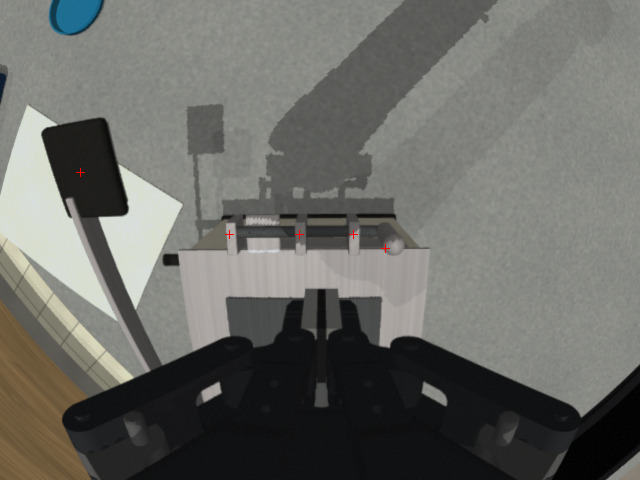

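```bash
python3 - <<'E'
from station import robot, fingers, vision, recognise
from fit import *
import cv2
L=robot.tip_reach; O=[180,0,YAW-180]
robot.line_to(tcp((-.137,.015,.179),L),O,velocity=.08)
print("down",robot.current_contact_force(),robot.current_tool_pos())
f=robot.line_to(tcp((-.137,.107,.179),L),velocity=.04,f_stop=9)
tp=robot.current_tool_pos(); d=b2w([0,0,-s[2]],np.r_[tp[:2]-s[:2],tp[2]])
print(f,"bin frame",d,robot.current_contact_force())
robot.line_to(b2w(s,(-.137,d[1]-.03,d[2])),velocity=.1)
robot.line_to(b2w(s,(-.137,d[1]-.03,.38)),velocity=.2)
robot.move_to(tcp((-.206,-.122,.32),L),O)
tp,rot=robot.current_tool_pos(),robot.current_eef_rot()
im=vision.grab_frame("wrist")[:,:,::-1].copy(); k=vision.calibration("wrist")
for P in ((-.136,.108,.2035),(-.136,.04,.167),(-.136,0,.167),(-.194,-.12,.251)):
    q=wproj(k,tp,rot,b2w(s,P)); cv2.drawMarker(im,tuple(int(v) for v in q.round()),(0,0,255),cv2.MARKER_CROSS,8,1)
im2=vision.grab_frame("side")[155:275,225:345,::-1]
cv2.imwrite("pics/w2.png",im); cv2.imwrite("pics/s2.png",cv2.resize(im2,None,fx=4,fy=4))
print(robot.current_time_s(),robot.current_contact_force(),tp,rot)
E
```

```text
down [-0.0599239   0.60193142  0.37340071] [0.54607194 0.1175893  0.19660141]
True bin frame [-0.13746057  0.08766467  0.1959514 ] [ 1.37543398 -0.82273797  1.32808245]
10.7667 [ 0.55255059 -0.71444183 -0.29341549] [ 0.60365255 -0.02218604  0.33665607] [ 1.79871130e+02  6.46829331e-02 -1.30850603e+02]
```

View pics/w2.png

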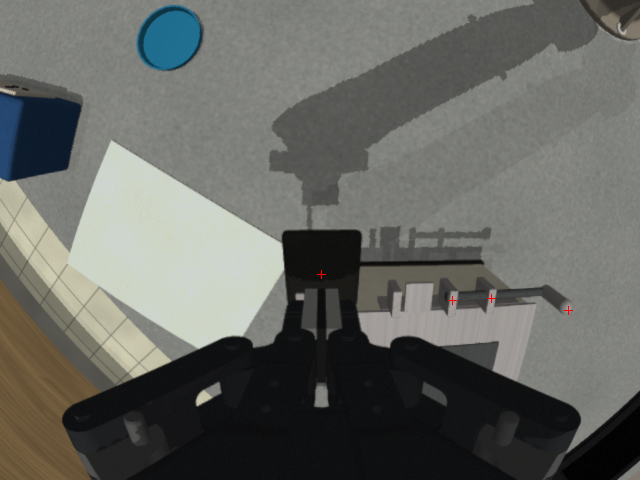

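View pics/s2.png

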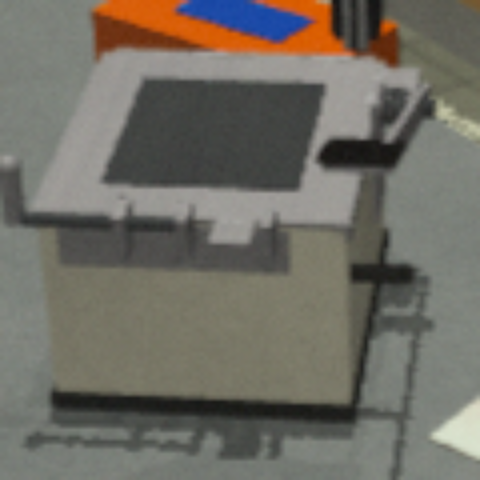

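```bash
python3 - <<'E'
from station import robot, vision
from fit import *
import cv2
L=robot.tip_reach; t0=np.radians(20); u=.006; h=.011
def tip(q):
    a=np.radians(158.13)+q; r=.2349; t=t0-q
    x=.024+r*np.cos(a)-u*np.cos(t); z=.1635+r*np.sin(a)+u*np.sin(t)+h*np.tan(abs(t))
    return np.array([x,-.122,z])
inb=lambda tp:b2w([0,0,-s[2]],np.r_[tp[:2]-s[:2],tp[2]])
p=tip(0); robot.line_to(tcp(p+[0,0,.02],L),[180,0,YAW-180],velocity=.1)
f0=robot.current_contact_force()
hit=robot.line_to(tcp(p-[0,0,.012],L),velocity=.02,f_stop=2.5)
tp=inb(robot.current_tool_pos()); dz=tp[2]-L-p[2]
print("touch",hit,"dz",dz,robot.current_contact_force()-f0)
if hit and abs(dz)<.008:
    for q in (.1,.2,.3,.4,.5,.58,.64):
        st=robot.line_to(tcp(tip(q)+[0,0,dz],L),velocity=.04,f_stop=20)
        tp=inb(robot.current_tool_pos())
        print(q,st,(tp-[0,0,L]-tip(q)).round(4),(robot.current_contact_force()-f0).round(1),np.round(robot.current_time_s(),2))
        if st: break
im=vision.grab_frame("side")[130:280,205:355,::-1]; im2=vision.grab_frame("scene")[130:300,310:500,::-1]
cv2.imwrite("pics/p.png",np.hstack([cv2.resize(im,(380,480)),cv2.resize(im2,(420,480))]))
E
```

```text
touch True dz -0.0023186662215198828 [-0.06884964  0.49575783  4.11162163]
0.1 False [-0.0001 -0.0002 -0.0008] [-1.6  1.4  8. ] 13.18
0.2 False [-0.0002 -0.0002 -0.0007] [-2.   0.3  9.2] 13.96
0.3 False [-0.0004 -0.0002 -0.001 ] [-2.1 -0.6  8.4] 14.74
0.4 False [-0.0004 -0.0002 -0.0015] [-1.8  0.   5.2] 15.49
0.5 False [-0.0003 -0.0002 -0.0019] [-1.1 -0.4  4.2] 16.22
0.58 False [-0.0003 -0.0001 -0.0023] [-0.9  0.6  2.7] 16.82
0.64 False [-0.0004 -0.0001 -0.0025] [-0.5 -0.8  1.8] 17.32
```

View pics/p.png

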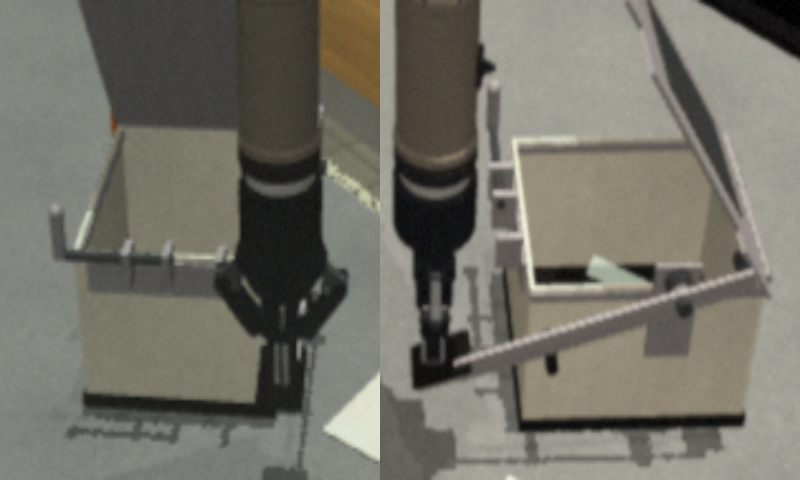

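```bash
python3 - <<'E'
from station import robot, workorder
robot.pause(.6); print(robot.current_contact_force(),robot.current_tool_pos(),robot.current_time_s())
print(workorder.close_job())
E
```

```text
[-0.92466257 -3.40642829  1.70740386] [ 0.60178459 -0.0268516   0.11971267] 18.0167
the job is handed in; nothing more can be done
None
```

The bolt is fully drawn back and the flap stands wide open, with the paddle held down at about 0.64 rad by my estimate, short of its 0.70 stop; I handed the job in at about 18 s and have had no verdict back.

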